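# Cover the lunch pans in the engineering classroom

## Task

Lunch in the engineering classroom is over: cover the four open serving pans, each with its own lid by shape and size (large round, small round, square and oblong), one after another. Set every lid down on its pan without dropping it, so that its sunken part goes into the opening and it sits flat on the rim all round. Leave the pans standing where they are, and do not disturb the drink can.

Things in the scene. Friction and masses are not known exactly. Their poses are not given: they have to be found in the camera images.
- large_round_pan: The larger of two round stainless-steel serving pans, of cherry tomatoes: 120 mm across, 70 mm high, opening 114 mm. Loose, open, the food well below the rim. Origin: centre of its underside on the table; z up. With its lid home the lid's origin is 60 mm above the pan's origin.
- small_round_pan: The smaller round stainless-steel serving pan, of pearl onions: 87 mm across, 60 mm high, opening 81 mm. Loose, open, the food well below the rim. Origin: centre of its underside on the table; z up. With its lid home the lid's origin is 50 mm above the pan's origin.
- square_pan: Square stainless-steel serving pan, of small yellow peppers: 104 x 104 mm over its flat rim, 55 mm high, opening 89 x 89 mm; its x and y axes run along its sides. Loose, open, the food well below the rim. Origin: centre of its underside on the table; z up. With its lid home the lid's origin is 45 mm above the pan's origin; the lid fits in any of four quarter turns.
- oblong_pan: Oblong stainless-steel serving pan, of gherkins: 136 mm (along its x) x 90 mm (along its y) over its flat rim, 55 mm high, opening 121 x 75 mm. Loose, open, the food well below the rim. Origin: centre of its underside on the table; z up. With its lid home the lid's origin is 45 mm above the pan's origin, its long side along the pan's, either way round.
- large_round_lid: Lid of the large round pan: round steel plate 132 mm across, sunken part 100 mm across. Lies right way up. Origin: centre of the underside of the sunken part; z up. Sunken part 10 mm deep, top of the plate 13 mm above the origin. Black knob in the middle, 28 mm across (its stem 16 mm, 8 mm high), top 47 mm above the origin: grip it 37 mm above the origin. About 0.16 kg.
- small_round_lid: Lid of the small round pan: round steel plate 98 mm across, sunken part 67 mm across. Lies right way up. Origin: centre of the underside of the sunken part; z up. Sunken part 10 mm deep, top of the plate 13 mm above the origin. Black knob in the middle, 28 mm across (its stem 16 mm, 8 mm high), top 47 mm above the origin: grip it 37 mm above the origin. About 0.10 kg.
- square_lid: Lid of the square pan: steel plate 104 x 104 mm, sunken part 75 x 75 mm, x and y along its sides. Lies right way up. Origin: centre of the underside of the sunken part; z up. Sunken part 10 mm deep, top of the plate 13 mm above the origin. Black bar handle over the middle, 60 mm along the lid's x, 16 mm wide along y, 29 to 47 mm above the origin: grip it at 37 mm. About 0.15 kg.
- oblong_lid: Lid of the oblong pan: steel plate 136 mm (x) x 90 mm (y), sunken part 107 x 61 mm. Lies right way up. Origin: centre of the underside of the sunken part; z up. Sunken part 10 mm deep, top of the plate 13 mm above the origin. Black bar handle over the middle, 70 mm along the lid's x, 16 mm wide along y, 29 to 47 mm above the origin: grip it at 37 mm. About 0.16 kg.
- drink_can: Bystander: full drink can, 66 mm across, 122 mm high, standing among the pans and lids; origin at the centre of its underside, z up. Lids must be carried over or around it.
There are look-alikes about, which are no part of the job. Leave any blue or turquoise look-alike of the small_round_lid alone.

How it is judged:
By the outcome, as a careful person would: the job done as asked, in the order asked, and still so for the second after the job is handed in, with the robot touching nothing.
It also fails if it takes over 106 s, if anything falls off the work surface, if the arm or the gripper's body presses on something with over 40 N, if the wrist force passes 120 N, or if a joint passes its speed limit or range.

## Robot

A 6-joint arm with a two-finger parallel gripper is mounted at the origin on the work surface. World frame = base frame: x ahead of the robot, y to its left, z up, the work surface at z = 0. Lengths are in m, angles in rad, forces in N, time in s.
With the tool pointing down it reaches from about 0.35 to 0.975 m from the base axis. Payload 4.9 kg.
Tool frame: the origin (TCP) lies midway between the tips of the shut fingers; the grasp point (between the pads) lies 19 mm behind it; z points along the fingers, y is the direction in which the jaws open and shut (so a half turn about z gives the same grasp; the last joint's range is limited). The gripper opens to 85 mm and grips with 20 to 120 N. Pads are 22 mm wide; open, the fingers measure 114 mm over their backs; the gripper's body (76 mm by 85 mm) begins 54 mm behind the grasp point. The pads swing forward as they close: fully open they stand 13 mm farther back than shut.
Start: joints at [-1.34, 0.053, 1.613, -0, 1.476, -0.119], TCP at [0.214, -0.587, 0.204] pointing down, gripper open.
Joint ranges: [-3.01, 3.01], [-1.01, 2.22], [0.06, 2.58], [-1.02, 4.17], [0.09, 2.62], [-3.14, 3.14]. Speed limits (rad/s): [2.57, 2.57, 3.14, 3.14, 3.14, 3.14].

## Interface

Orientations are given as a unit quaternion [w, x, y, z].
In Python, from plant import state, grab_frame, camera_params, job_done, boxes_of gives the robot as it stands.
- The arm moves only by the tool step_arm, never from a script. Its argument "steps" is a list of rows, each a list of 4 numbers: the shift along the tool's x, y, z in mm, then the turn about the tool's z in degrees. A call has 1 to 8 rows; each row shifts and turns the pose as measured when the row begins, along the tool's axes as they then stand; what a row does not reach is not made up. A row lasts 1/10 s, in which the tool goes at most 50 mm and 8.59 degrees, less where a joint would pass 70% of its speed; a pose out of reach is approached as far as the arm can. A call is refused whole if a number of a shift passes 50 or a number of a turn 8.59, either way. A call with a gripper value outside its range is refused whole. "claw" is the opening in per cent of the stroke, from 0 (shut) to 100 (fully open), set as the call begins (left out, the last holds). The fingers move at their own pace and stop on an object; the grip force is fixed at half the most. Time passes only in rows, so rows that do not move let the fingers close. It gives the time, the measured TCP pose, the force and the opening at its end, in the units of the state.
- state(): the state, without advancing time (a new reading comes with each control period).
- grab_frame(name): name is "side" or "top"; returns (picture, depth): 420x560x3 uint8, red, green, blue; 420x560 float32, m along the optical axis (not along the pixel's ray), 0 where there is no reading.
- camera_params(name): a dict with "mtx" (3x3 intrinsics, pixels), "k1" (the pictures are not rectified: a ray, as slopes to the right and down, at radius r is drawn at 1 + k1 r^2 times it, then the intrinsics apply), "extrinsics" (4x4, takes a point from camera to world coordinates). Camera axes: x right, y down, z forward; pixel columns grow to the right and rows downward; lengths in m; the calibration is good to about 2 mm. A picture is of the moment at which its call begins. camera_params takes no time and is no camera call.
- job_done(): hands the job in, once; it reports no verdict.
Trained networks look in the newest picture that a camera, given by its name, has taken for a name from the list of things; names that differ only in an ending like _2 or _b are one class to them, and where a whole thing is asked for, a point or a joint stands for the part that bears it (a point fixed in the world has none). Each returns a list of dicts, best first, with "p" (0 to 1); they miss things now and then, are a little off and sometimes report something else, mostly with a low value. They report only what shows in the picture. A call takes as long as a camera call. They do not tell look-alikes from the thing itself.
- boxes_of(camera, label): "box" ([left, top, width, height] in pixels, round what is visible of it).
The state is a dict: "time": time; "joint_pos": joint angles; "joint_vel": joint speeds; "joint_efforts": joint torques, N m; "tool_pos": TCP position; "tool_rot": TCP orientation; "contact_force": force on the tool from outside, world axes, zero at the start; "ft_torque": the same for the moment, N m; "gripper_width": opening from 0.0 (shut) to 1.0 (fully open).
Only numpy, scipy, OpenCV 4.12 (cv2) and the standard library are available. Lean on these libraries where they do the work, as an engineer would, in place of code of your own. Each camera call takes 0.05 s, during which the arm holds its last target. There are 200 camera calls.

## Working session

There is one attempt and no reset: what is moved stays moved. The work goes in short steps, Python scripts to look and compute and a tool call to move; the robot and the scene stay as the last step left them, time stands still between calls to the robot, and variables do not carry over. Pictures are saved under pics/ and viewed, about 12 in all and at most 16, crops included, and the job is handed in when it is done.

Besides the shell and the picture viewer there is one more tool, called in YAML: its name, and indented under it one key for each argument. step_arm: Moves the arm, as the interface text tells. Its arguments: {"type":"object","properties":{"steps":{"type":"array"},"claw":{"type":"number"}},"required":["steps"]}

```bash
mkdir -p pics; cat > h.py <<'E'
import numpy as np, cv2
from plant import *
def rays(name,uv):
    p=camera_params(name);K=np.array(p["mtx"]);E=np.array(p["extrinsics"])
    uv=np.atleast_2d(np.array(uv,float))
    d=np.c_[(uv[:,0]-K[0,2])/K[0,0],(uv[:,1]-K[1,2])/K[1,1]]
    s=d.copy()
    for _ in range(20): s=d/(1+p["k1"]*(s**2).sum(1))[:,None]
    return np.c_[s,np.ones(len(s))],E
def at_z(name,uv,z):
    r,E=rays(name,uv); w=r@E[:3,:3].T; t=(z-E[2,3])/w[:,2]
    return E[:3,3]+w*t[:,None]
def cloud(name,depth):
    H,W=depth.shape; v,u=np.mgrid[:H,:W]
    r,E=rays(name,np.c_[u.ravel(),v.ravel()])
    P=(r*depth.reshape(-1,1))@E[:3,:3].T+E[:3,3]
    P[depth.ravel()==0]=np.nan
    return P.reshape(H,W,3)
E
python3 - <<'E'
from h import *
for n in("top","side"):
    im,d=grab_frame(n); cv2.imwrite(f"pics/{n}0.png",im[:,:,::-1]); np.savez(f"{n}0.npz",im=im,d=d)
    print(n,np.round(np.array(camera_params(n)["extrinsics"]),3).tolist(), camera_params(n)["mtx"][0])
    for l in "large_round_pan small_round_pan square_pan oblong_pan large_round_lid small_round_lid square_lid oblong_lid drink_can".split():
        print(l,[(np.round(b["box"]).astype(int).tolist(),round(b["p"],2)) for b in boxes_of(n,l)])
s=state();print(s)
E
```

```text
top [[-0.023, -0.997, 0.075, 0.397], [-1.0, 0.022, -0.007, 0.076], [0.005, -0.075, -0.997, 1.476], [0.0, 0.0, 0.0, 1.0]] [437.75220992   0.         278.47292469]
large_round_pan [([416, 195, 41, 35], 0.73)]
small_round_pan [([320, 215, 27, 26], 0.91)]
square_pan [([283, 136, 37, 41], 0.86)]
oblong_pan [([345, 151, 48, 49], 0.69), ([200, 246, 23, 24], 0.57)]
large_round_lid [([367, 233, 37, 44], 0.91)]
small_round_lid [([134, 244, 33, 30], 0.98), ([146, 154, 31, 30], 0.81), ([152, 201, 33, 26], 0.8)]
square_lid [([253, 207, 33, 38], 0.96)]
oblong_lid [([203, 154, 48, 46], 0.7)]
drink_can [([202, 247, 23, 22], 0.65)]
side [[-0.982, -0.146, 0.119, 0.36], [-0.188, 0.721, -0.667, 0.996], [0.011, -0.678, -0.735, 1.049], [0.0, 0.0, 0.0, 1.0]] [401.77943064   0.         281.75777309]
large_round_pan [([297, 97, 32, 26], 0.82)]
small_round_pan [([302, 156, 25, 25], 0.67)]
square_pan [([229, 161, 29, 31], 0.94)]
oblong_pan [([254, 125, 46, 35], 0.61)]
large_round_lid [([323, 134, 34, 18], 0.84)]
small_round_lid [([248, 284, 33, 30], 0.81), ([233, 334, 39, 34], 0.69), ([296, 308, 31, 31], 0.65)
[... 257 characters left out ...]
]
{'time': 1.0, 'joint_pos': array([-1.33997395e+00,  5.26970983e-02,  1.61288087e+00, -1.35787217e-05,
        1.47597609e+00, -1.18962688e-01]), 'joint_vel': array([ 0.0003765 ,  0.00057862,  0.00021771,  0.00026241, -0.00121579,
        0.000826  ]), 'joint_efforts': array([-1.97907495e-03, -3.93693316e+01, -3.70474434e+01, -3.25670826e-04,
        5.54207782e-04, -6.91186116e-06]), 'tool_pos': array([ 0.21420253, -0.587144  ,  0.20401682]), 'tool_rot': array([ 1.96468420e-05,  9.84745133e-01,  1.74002941e-01, -5.66946814e-06]), 'contact_force': array([ 0.50666987,  0.70975476, -0.71991695]), 'ft_torque': array([-0.01364183,  0.02438089, -0.00302695]), 'gripper_width': 1.0024059275251287}
```

View pics/top0.png

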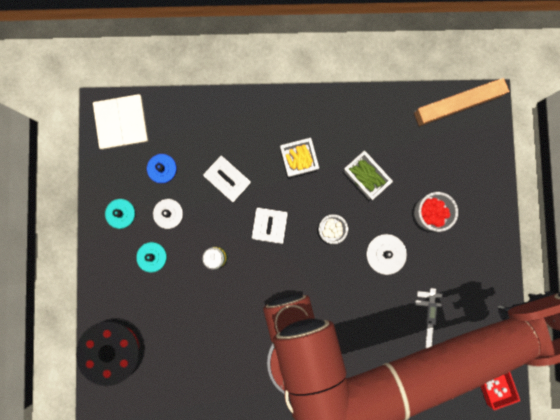

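View pics/side0.png

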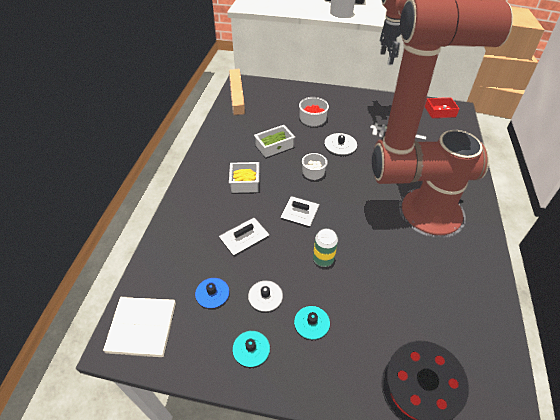

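The scene as seen in the top picture (col, row):
- **Pans:** tomatoes (437,212), onions (333,230), peppers (299,157), gherkins (368,175).
- **Lids:** large round (386,254), square (270,225), oblong (227,178).
- **Drink can:** (214,258).
- **Candidates for small_round_lid:** steel/white (168,213), blue (161,168), turquoise (119,213) and turquoise (151,257). I choose the steel one at (168,213).

Next I'll measure everything and check that choice in a close crop.

```bash
cat > meas.py <<'E'
from h import *
T={"large_round_lid":(386,254,.013,'r',.132),"small_round_lid":(168,213,.013,'r',.098),"square_lid":(270,225,.013,'s',.104),"oblong_lid":(227,178,.013,'s',.136),
"large_round_pan":(437,212,.07,'r',.12),"small_round_pan":(333,230,.06,'r',.087),"square_pan":(299,157,.055,'s',.104),"oblong_pan":(368,175,.055,'s',.136),"drink_can":(214,258,.122,'r',.066)}
def measure(im,d,names=T):
    P=cloud("top",d); out={}
    for n in names:
        u,v,h,k,w=T[n]; c=at_z("top",[u,v],h)[0]
        near=np.hypot(P[...,0]-c[0],P[...,1]-c[1])<w*.5+.03
        if n.endswith("lid"): m=near&(im.min(2)>105)          # bright plate
        else: m=near&(abs(P[...,2]-h)<.012)                    # rim / can top by height
        m=m.astype(np.uint8); _,L,S,_=cv2.connectedComponentsWithStats(m,connectivity=8)
        b=1+np.argmax(S[1:,4]); vv,uu=np.where(L==b)
        W=at_z("top",np.c_[uu,vv],h)[:,:2].astype(np.float32)
        hull=cv2.convexHull(W*1000)[:,0]
        if k=='r':
            (cx,cy),ax,_=cv2.fitEllipse(hull); r=(cx,cy),ax,None
        else:
            (cx,cy),(a,bb),an=cv2.minAreaRect(hull)
            if a<bb: a,bb,an=bb,a,an+90
            r=(cx,cy),(a,bb),an%180
        out[n]=r; z=np.nanmedian(P[vv,uu,2])
        print(n,np.round(r[0],1),"size",np.round(r[1],1),"ang",r[2] and round(r[2],1),"z",round(z*1000,1),len(vv))
    return out
if __name__=="__main__":
    f=np.load("top0.npz"); measure(f["im"],f["d"])
    c=f["im"][130:300,90:480,::-1]; c=cv2.resize(c,None,fx=2,fy=2,interpolation=cv2.INTER_CUBIC); cv2.imwrite("pics/crop1.png",c)
    d=f["im"]; print(d[222,168],d[254,375],d[180,165])
    # bar handle direction
    P=cloud("top",f["d"])
    for n in("square_lid","oblong_lid"):
        u,v=T[n][:2]; s=d[v-12:v+13,u-12:u+13].max(2)<90; vv,uu=np.where(s)
        W=at_z("top",np.c_[uu+u-12,vv+v-12],.047)[:,:2]
        (x,y),(a,b),an=cv2.minAreaRect((W*1000).astype(np.float32)); print(n,"handle",round(x,1),round(y,1),a,b,an+(90 if a<b else 0))
    for n in("large_round_lid","small_round_lid"):
        u,v=T[n][:2]; s=d[v-9:v+10,u-9:u+10].max(2)<90; vv,uu=np.where(s)
        print(n,"knob",np.round(at_z("top",np.c_[uu+u-9,vv+v-9],.045).mean(0)*1000,1))
E
python3 meas.py
```

```text
large_round_lid [ 351.4 -290.5] size [135.1 135.9] ang None z 12.8 1269
small_round_lid [503.5 438.2] size [100.4 102.9] ang None z 12.3 694
square_lid [457.2  97.4] size [109.8 109.4] ang 170.0 z 12.7 1013
oblong_lid [617.7 238.1] size [141.4  95.6] ang 46.8 z 12.6 1102
large_round_pan [ 487.3 -449.8] size [125.4 126.4] ang None z 69.6 287
small_round_pan [ 439.6 -109.2] size [91.5 92.7] ang None z 59.3 182
square_pan [678.9  -6.2] size [104.3 104. ] ang 103.0 z 54.5 307
oblong_pan [ 613.9 -230.6] size [135.8  91.1] ang 40.6 z 54.4 351
drink_can [355.7 271.8] size [61.6 62. ] ang None z 120.6 320
[249 246 243] [242 239 233] [ 63 129 241]
square_lid handle 455.2 97.2 10.203329086303711 53.14422607421875 169.33063507080078
oblong_lid handle 614.4 233.0 59.61433029174805 97.77660369873047 105.31766891479492
large_round_lid knob [ 351.3 -283.8   45. ]
small_round_lid knob [501.4 432.1  45. ]
```

View pics/crop1.png

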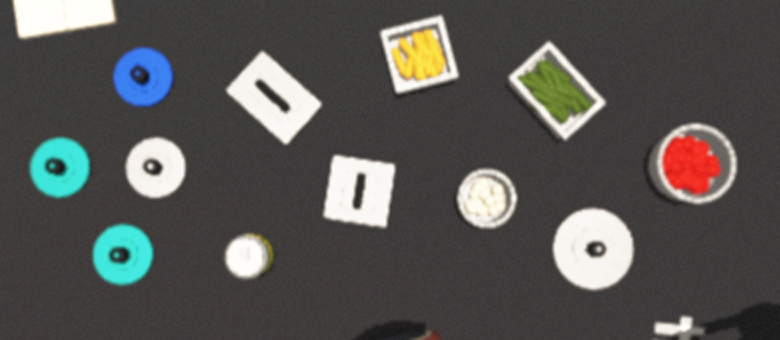

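The crop confirms it: the steel small lid is at crop (155,167), with blue at (142,76) and turquoise at (59,167) and (122,254). The square lid's handle and the pans all match the measurements. Now a planner helper that converts targets into tool axes.

```bash
cat > plan.py <<'E'
import sys, numpy as np
from scipy.spatial.transform import Rotation as R
from plant import state
# args: triples/quads x y z phi(deg) in mm, successive waypoints
s=state(); q=s["tool_rot"]; M=R.from_quat([q[1],q[2],q[3],q[0]]).as_matrix()
phi=np.degrees(np.arctan2(M[1,0],M[0,0])); p=s["tool_pos"]*1000
print("t",round(s["time"],2),"p",p.round(1),"phi",round(phi,1),"w",round(s["gripper_width"],3),"F",s["contact_force"].round(1),"tilt",M[2].round(3))
a=list(map(float,sys.argv[1:]))
for i in range(0,len(a),4):
    t=np.array(a[i:i+3]); dphi=(a[i+3]-phi+180)%360-180
    n=int(max(np.ceil(np.linalg.norm(t-p)/46),np.ceil(abs(dphi)/8),1)); rows=[]
    for k in range(n):
        f=np.radians(phi+dphi*k/n); d=(t-p)/n
        rows.append([round(d[0]*np.cos(f)+d[1]*np.sin(f),1),round(d[0]*np.sin(f)-d[1]*np.cos(f),1),round(-d[2],1),round(-dphi/n,2)])
    print("wp",n,rows); p=t; phi=a[i+3]
E
python3 plan.py 351.4 -290.5 75 20
```

```text
t 1.0 p [ 214.2 -587.1  204. ] phi 20.0 w 1.002 F [ 0.5  0.7 -0.7] tilt [-0.  0. -1.]
wp 8 [[np.float64(28.8), np.float64(-29.0), np.float64(16.1), np.float64(0.01)], [np.float64(28.8), np.float64(-29.0), np.float64(16.1), np.float64(0.01)], [np.float64(28.8), np.float64(-29.0), np.float64(16.1), np.float64(0.01)], [np.float64(28.8), np.float64(-29.0), np.float64(16.1), np.float64(0.01)], [np.float64(28.8), np.float64(-29.0), np.float64(16.1), np.float64(0.01)], [np.float64(28.8), np.float64(-29.0), np.float64(16.1), np.float64(0.01)], [np.float64(28.8), np.float64(-29.0), np.float64(16.1), np.float64(0.01)], [np.float64(28.8), np.float64(-29.0), np.float64(16.1), np.float64(0.01)]]
```

step_arm:
  steps:
    - [29,-29,16,0]
    - [29,-29,16,0]
    - [29,-29,16,0]
    - [29,-29,16,0]
    - [29,-29,16,0]
    - [29,-29,16,0]
    - [29,-29,16,0]
    - [29,-29,16,0]
  claw: 100

```text
time: 1.8
tool_pos: [0.3567, -0.2877, 0.0745]
tool_rot: [0.006, 0.986, 0.169, 0.001]
contact_force: [1.3, -0.2, -0.4]
gripper_width: 0.993
```

```bash
sed -i 's/    print("wp",n,rows)/    print("wp",n,"x",[list(map(float,r)) for r in (rows if dphi*dphi>1 else rows[:1])])/' plan.py; python3 plan.py 351.4 -290.5 75 20 351.4 -290.5 15 20
```

```text
t 1.8 p [ 356.7 -287.7   74.5] phi 19.5 w 0.993 F [ 1.3 -0.2 -0.4] tilt [ 0.001  0.012 -1.   ]
wp 1 x [[-6.0, 0.9, -0.5, -0.52]]
wp 2 x [[0.0, 0.0, 30.0, -0.0]]
```

step_arm:
  steps:
    - [-6,1,0,-0.5]
    - [0,0,20,0]
    - [0,0,20,0]
    - [0,0,15,0]
    - [0,0,0,0]

```text
time: 2.3
tool_pos: [0.3528, -0.2864, 0.0168]
tool_rot: [0.006, 0.984, 0.179, 0.001]
contact_force: [0.6, 0.6, 0.1]
gripper_width: 1.003
```

```bash
python3 plan.py 351.4 -290.5 15 20; python3 - <<'E'
from h import *
im,d=grab_frame("top"); cv2.imwrite("pics/g1.png",cv2.resize(im[190:300,320:480,::-1],None,fx=4,fy=4))
E
```

```text
t 2.3 p [ 352.8 -286.4   16.8] phi 20.6 w 1.003 F [0.6 0.6 0.1] tilt [ 0.001  0.012 -1.   ]
wp 1 x [[-2.7, 3.4, 1.8, 0.57]]
```

View pics/g1.png

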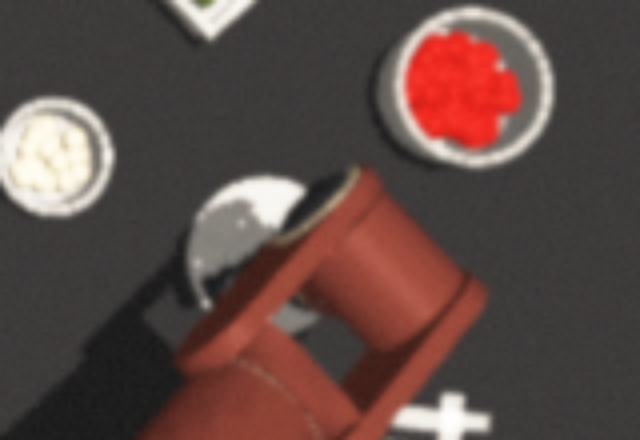

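The arm hides the knob from the top camera (the lid's edge shows at crop (240,240)), so I rely on the measured centre. Correct and close.

step_arm:
  steps:
    - [-3,3,2,0.5]
    - [0,0,0,0]

```text
time: 2.55
tool_pos: [0.3524, -0.293, 0.0181]
tool_rot: [0.008, 0.985, 0.174, 0.003]
contact_force: [0.7, 0.5, 0.7]
gripper_width: 0.999
```

step_arm:
  steps:
    - [0,0,0,0]
    - [0,0,0,0]
    - [0,0,0,0]
    - [0,0,0,0]
    - [0,0,0,0]
    - [0,0,0,0]
  claw: 0

```text
time: 3.15
tool_pos: [0.3536, -0.2951, 0.0209]
tool_rot: [0.01, 0.985, 0.173, 0.004]
contact_force: [0.8, -0.3, -0.8]
gripper_width: 0.004
```

```bash
python3 plan.py 351.4 -290.5 15 20
```

```text
t 3.15 p [ 353.6 -295.1   20.9] phi 20.0 w 0.004 F [ 0.8 -0.3 -0.8] tilt [ 0.005  0.021 -1.   ]
wp 1 x [[-0.5, -5.1, 5.9, -0.04]]
```

Missed: the jaws shut fully with no force. Looking from the side.

```bash
python3 - <<'E'
from h import *
im,d=grab_frame("side"); np.savez("s1.npz",im=im,d=d); cv2.imwrite("pics/g2.png",cv2.resize(im[60:200,270:430,::-1],None,fx=4.5,fy=4.2,interpolation=cv2.INTER_CUBIC))
p=camera_params("side");E=np.linalg.inv(np.array(p["extrinsics"]))
K=np.array(p["mtx"])
for q in [(.3536,-.2951,.0209),(.3514,-.2905,.047)]:
    c=E[:3,:3]@q+E[:3,3];s=c[:2]/c[2];s=s*(1+p["k1"]*(s@s));print(q,s*[K[0,0],K[1,1]]+K[:2,2])
E
```

```text
(0.3536, -0.2951, 0.0209) [340.54432612 140.7525574 ]
(0.3514, -0.2905, 0.047) [341.75093819 136.43633954]
```

View pics/g2.png

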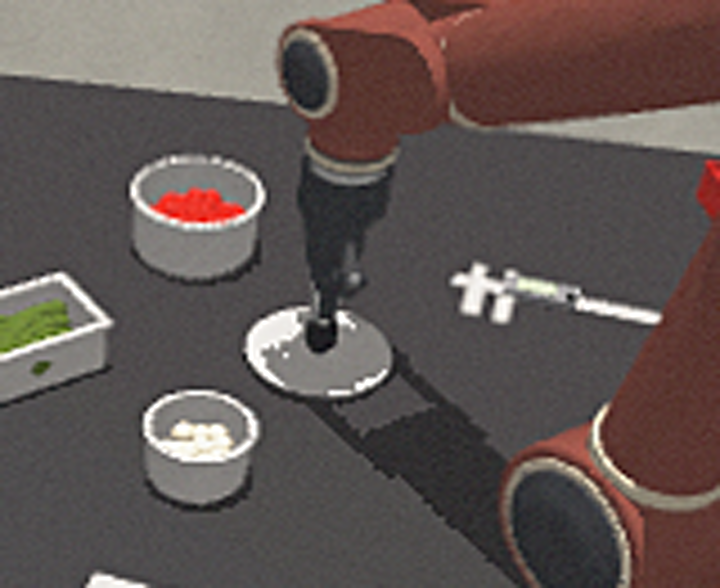

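```bash
python3 - <<'E'
from h import *
f=np.load("s1.npz"); im,d=f["im"],f["d"]; P=cloud("side",d)
for v in range(104,146,2):
    print(v,[ (u,*(P[v,u]*1000).round().astype(int).tolist(), int(im[v,u].max())) for u in (337,341,345) if d[v,u]>0])
E
```

```text
104 [(337, 386, -277, 204, 43), (341, 372, -261, 217, 48), (345, 357, -256, 222, 41)]
106 [(337, 385, -276, 196, 44), (341, 371, -257, 211, 48), (345, 356, -255, 215, 46)]
108 [(337, 384, -268, 193, 45), (341, 370, -256, 203, 45), (345, 355, -254, 207, 52)]
110 [(337, 383, -264, 187, 47), (341, 369, -259, 192, 46), (345, 354, -254, 198, 51)]
112 [(337, 387, -521, 0, 63), (341, 368, -255, 186, 46), (345, 353, -256, 188, 51)]
114 [(337, 385, -501, 4, 65), (341, 367, -298, 147, 50), (345, 352, -260, 176, 49)]
116 [(337, 384, -491, 0, 72), (341, 366, -277, 153, 51), (345, 351, -262, 166, 50)]
118 [(337, 383, -473, 2, 79), (341, 365, -268, 151, 49), (345, 350, -260, 158, 48)]
120 [(337, 381, -459, 2, 80), (341, 363, -267, 142, 45), (345, 349, -256, 153, 53)]
122 [(337, 380, -437, 7, 79), (341, 362, -275, 127, 46), (345, 347, -270, 134, 47)]
124 [(337, 379, -429, 3, 82), (341, 361, -281, 114, 46), (345, 347, -250, 139, 61)]
126 [(337, 377, -412, 5, 81), (341, 360, -277, 107, 50), (345, 346, -234, 141, 48)]
128 [(337, 376, -397, 5, 76), (341, 359, -282, 94, 46), (345, 344, -234, 132, 43)]
130 [(337, 375, -389, 1, 78), (341, 358, -282, 85, 56), (345, 343, -262, 102, 61)]
132 [(337, 373, -370, 5, 61), (341, 357, -282, 74, 35), (345, 340, -384, 0, 99)]
134 [(337, 372, -341, 17, 156), (341, 356, -280, 67, 42), (345, 339, -361, 7, 255)]
136 [(337, 371, -329, 16, 131), (341, 355, -295, 45, 145), (345, 338, -337, 15, 255)]
138 [(337, 369, -318, 15, 144), (341, 354, -278, 49, 30), (345, 337, -326, 14, 140)]
140 [(337, 368, -307, 13, 106), (341, 352, -282, 36, 35), (345, 336, -311, 15, 154)]
142 [(337, 367, -288, 18, 146), (341, 351, -280, 27, 33), (345, 335, -298, 15, 137)]
144 [(337, 366, -280, 14, 135), (341, 350, -285, 13, 103), (345, 334, -279, 21, 142)]
```

```bash
python3 - <<'E'
from plant import *
for _ in range(2):
    s=state(); print({k:np.round(v,3).tolist() if hasattr(v,'tolist') else v for k,v in s.items()}) if 'np' in globals() else print(s['time'],s['tool_pos'],s['joint_pos'],s['gripper_width'])
E
```

```text
3.2 [ 0.35361753 -0.29510953  0.02085129] [-0.85486745 -0.17295334  2.15294577 -0.00389981  1.13992454  0.36930678] 0.003438846125655755
3.2 [ 0.35361753 -0.29510953  0.02085129] [-0.85486745 -0.17295334  2.15294577 -0.00389981  1.13992454  0.36930678] 0.003438846125655755
```

```bash
python3 - <<'E'
from h import *
def proj(q):
    p=camera_params("side");E=np.linalg.inv(np.array(p["extrinsics"]));K=np.array(p["mtx"])
    c=E[:3,:3]@np.array(q)+E[:3,3];s=c[:2]/c[2];s=s*(1+p["k1"]*(s@s));return s*[K[0,0],K[1,1]]+K[:2,2]
a=np.load("side0.npz")["im"][:,:,::-1].copy(); b=np.load("s1.npz")["im"][:,:,::-1].copy()
def crop(im,qs,x,y):
    c=cv2.resize(im[y:y+90,x:x+65],None,fx=6,fy=6,interpolation=cv2.INTER_CUBIC)
    for q,col in qs:
        u=(proj(q)-[x,y]+.5)*6; cv2.circle(c,tuple(int(t) for t in u),3,col,-1)
    return c
t0=np.array([.2142,-.5871,.204]); t1=np.array([.3536,-.2951,.0209])
A=crop(a,[(t0+[0,0,.01*k],(0,255,0) if k%5 else (0,0,255)) for k in range(0,13)],358,5)
B=crop(b,[(t1+[0,0,.01*k],(0,255,0) if k%5 else (0,0,255)) for k in range(0,13)],310,75)
cv2.imwrite("pics/cmp.png",np.hstack([A,B])); print(proj(t0),proj(t1))
E
```

```text
[384.43168754  68.21795011] [340.54432612 140.7525574 ]
```

View pics/cmp.png

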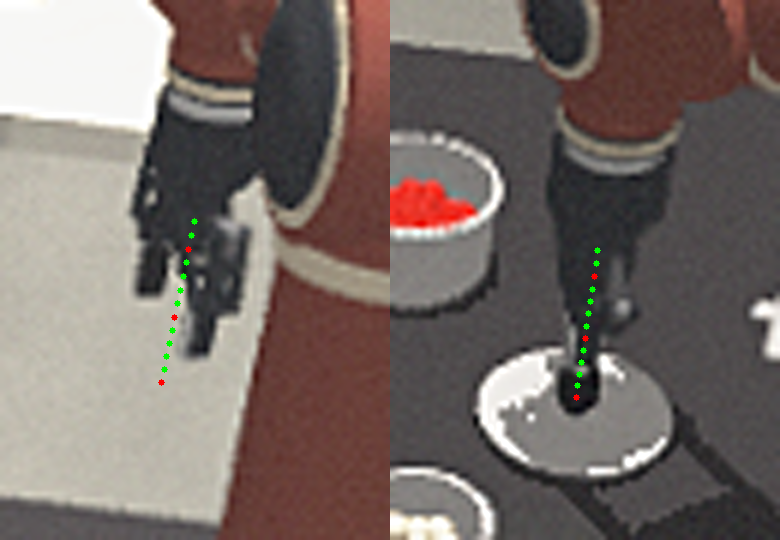

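The overlay shows the fingertips, at (175,320) in the left crop and just above the knob in the right one, about 35–40 mm behind the reported TCP along the tool axis. So the real tips are at about reported z + 38 mm, and the jaws closed above the knob. I'll compensate: open, recentre and go lower in small, force-checked steps.

step_arm:
  steps:
    - [0,-5,-3,0]
  claw: 100

```text
time: 3.3
tool_pos: [0.3517, -0.2902, 0.0235]
tool_rot: [0.01, 0.985, 0.173, 0.004]
contact_force: [0.4, -0.5, 0.9]
gripper_width: 0.156
```

```bash
cat > wait.py <<'E'
import sys; from plant import grab_frame
for _ in range(int(sys.argv[1])): grab_frame("side")
E
python3 wait.py 8; python3 plan.py 351.4 -290.5 15 20
```

```text
t 3.7 p [ 351.9 -290.4   23.7] phi 20.0 w 0.846 F [ 0.4 -0.8 -0.2] tilt [ 0.004  0.022 -1.   ]
wp 1 x [[-0.5, -0.0, 8.7, -0.05]]
```

step_arm:
  steps:
    - [0,0,9,0]
    - [0,0,9,0]
    - [0,0,9,0]

```text
time: 4.0
tool_pos: [0.353, -0.2919, -0.0039]
tool_rot: [0.011, 0.985, 0.173, 0.005]
contact_force: [0.1, 0.5, -0.5]
gripper_width: 0.995
```

```bash
python3 plan.py 351.4 -290.5 -19 20;  python3 - <<'E'
from h import *
im,d=grab_frame("side"); cv2.imwrite("pics/g3.png",cv2.resize(im[75:165,300:375,::-1],None,fx=6,fy=6,interpolation=cv2.INTER_CUBIC))
E
```

```text
t 4.0 p [ 353.  -291.9   -3.9] phi 19.9 w 0.995 F [ 0.1  0.5 -0.5] tilt [ 0.006  0.024 -1.   ]
wp 1 x [[-1.0, -1.8, 15.1, -0.05]]
```

View pics/g3.png

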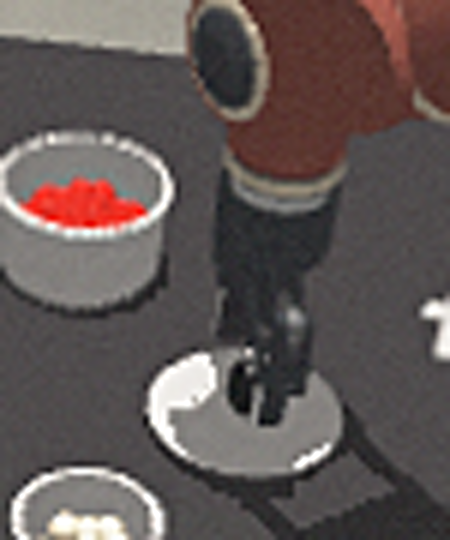

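Crop: the near fingertip is at (268,420) and the knob, at (240,385), lies between the fingers. The offset is confirmed, so I go down about 13 mm more and close.

step_arm:
  steps:
    - [-1,-2,7,0]
    - [0,0,6,0]

```text
time: 4.25
tool_pos: [0.35, -0.2889, -0.0205]
tool_rot: [0.009, 0.985, 0.173, 0.004]
contact_force: [0.7, -0.3, -0.4]
gripper_width: 1.0
```

step_arm:
  steps:
    - [0,0,0,0]
  claw: 0

```text
time: 4.35
tool_pos: [0.3493, -0.2882, -0.0218]
tool_rot: [0.008, 0.985, 0.173, 0.003]
contact_force: [0.1, -0.0, -0.2]
gripper_width: 0.856
```

```bash
python3 wait.py 10; python3 plan.py 351.4 -290.5 120 20 487 -450 120 20
```

```text
t 4.85 p [ 354.9 -295.1  -13.7] phi 19.9 w 0.311 F [-0.5 -3.6 19.8] tilt [ 0.008  0.033 -0.999]
wp 3 x [[-0.6, -1.8, -44.6, -0.02]]
wp 5 x [[14.6, 39.3, -0.0, -0.0]]
```

Gripped (opening 0.31, knob width). The tips touched the plate, with 20 N upward force, so the actual tip offset is about 27 mm and later grips should be at reported z ≈ -9. Lift.

step_arm:
  steps:
    - [0,0,-10,0]
    - [0,0,-30,0]
    - [0,0,-45,0]
    - [0,0,-40,0]

```text
time: 5.25
tool_pos: [0.3498, -0.2886, 0.1109]
tool_rot: [0.011, 0.985, 0.173, 0.004]
contact_force: [0.3, -1.3, -0.8]
gripper_width: 0.312
```

```bash
python3 plan.py 487 -450 110 20;  python3 - <<'E'
from h import *
im,d=grab_frame("side"); cv2.imwrite("pics/g4.png",cv2.resize(im[55:165,270:375,::-1],None,fx=5,fy=5,interpolation=cv2.INTER_CUBIC))
E
```

```text
t 5.25 p [ 349.8 -288.6  110.9] phi 19.9 w 0.312 F [ 0.3 -1.3 -0.8] tilt [ 0.005  0.023 -1.   ]
wp 5 x [[14.8, 39.7, 0.2, -0.02]]
```

View pics/g4.png

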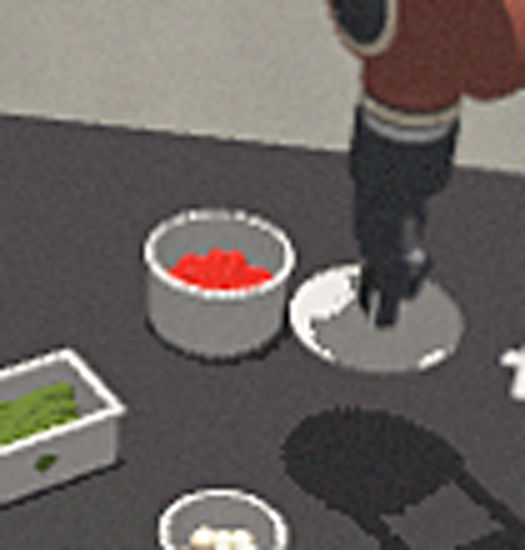

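The lid is held level at crop (375,320). Carry it above the tomato pan and check it against the rim there.

step_arm:
  steps:
    - [15,40,0,0]
    - [15,40,0,0]
    - [15,40,0,0]
    - [15,40,0,0]
    - [13,37,0,0]

```text
time: 5.8
tool_pos: [0.4907, -0.4529, 0.1277]
tool_rot: [0.017, 0.985, 0.174, 0.008]
contact_force: [0.0, 0.7, -0.9]
gripper_width: 0.307
```

```bash
cat > lidat.py <<'E'
# where is the carried lid: hull of plate pixels (by height above everything on the table) in a camera
import sys; from h import *
from scipy.spatial.transform import Rotation as R
def carried(cam,zoff,rad,tag=None,near=None,save=None):
    s=state(); t=s["tool_pos"]; im,d=grab_frame(cam); P=cloud(cam,d)
    zt=t[2]+zoff if near is None else near[2]; c=t if near is None else np.array(near)
    m=(abs(P[...,2]-zt)<.014)&(np.hypot(P[...,0]-c[0],P[...,1]-c[1])<rad+.025)&(im.max(2)>95)
    m=m.astype(np.uint8); _,L,S,_=cv2.connectedComponentsWithStats(m); b=1+np.argmax(S[1:,4]); vv,uu=np.where(L==b)
    Q=P[vv,uu]; n=np.linalg.lstsq(np.c_[Q[:,:2]-Q[:,:2].mean(0),np.ones(len(Q))],Q[:,2],rcond=None)[0]
    z=n[2]; W=at_z(cam,np.c_[uu,vv],z)[:,:2]*1000
    hull=cv2.convexHull(W.astype(np.float32))[:,0]
    (x,y),ax,_=cv2.fitEllipse(hull); (rx,ry),rs,an=cv2.minAreaRect(hull)
    if rs[0]<rs[1]: an+=90
    print(cam,"t",round(s["time"],2),"tool",(t*1000).round(1),"plate z",round(z*1000,1),"slope",n[:2].round(3),"ellipse",round(x,1),round(y,1),np.round(ax,1),"rect",round(rx,1),round(ry,1),np.round(rs,1),round(an%180,1),"n",len(vv))
    if save:
        x0,x1,y0,y1=uu.min()-40,uu.max()+40,vv.min()-35,vv.max()+45
        cv2.imwrite(save,cv2.resize(im[max(y0,0):y1,max(x0,0):x1,::-1],None,fx=4,fy=4,interpolation=cv2.INTER_CUBIC))
if __name__=="__main__":
    a=sys.argv; carried(a[1],float(a[2])/1000,float(a[3])/1000)
    if len(a)>4: carried(a[1],float(a[2])/1000,float(a[3])/1000,near=[float(v)/1000 for v in a[4:7]])
E
python3 plan.py 487.3 -449.8 110 20; python3 lidat.py side 27 66; python3 lidat.py top 27 66
python3 - <<'E'
from h import *
f=np.load("side0.npz");P=cloud("side",f["d"])
for n,c in dict(lp=(.487,-.45,.07,.06),sp=(.44,-.109,.06,.0435)).items():
    m=(abs(P[...,2]-c[2])<.01)&(np.hypot(P[...,0]-c[0],P[...,1]-c[1])<c[3]+.02)&(f["im"].max(2)>120)
    vv,uu=np.where(m); W=at_z("side",np.c_[uu,vv],c[2])[:,:2]*1000; print(n,cv2.fitEllipse(cv2.convexHull(W.astype(np.float32))))
E
```

```text
t 5.8 p [ 490.7 -452.9  127.7] phi 20.0 w 0.307 F [ 0.   0.7 -0.9] tilt [ 0.01   0.036 -0.999]
wp 1 x [[-2.2, -4.1, 17.7, 0.04]]
side t 5.8 tool [ 490.7 -452.9  127.7] plate z 154.9 slope [ 0.006 -0.018] ellipse 490.9 -450.4 [131.5 139.7] rect 491.3 -446.3 [130.5 132. ] 177.0 n 392
top t 5.85 tool [ 493.5 -457.3  126.9] plate z 153.7 slope [ 0.01  -0.025] ellipse 512.2 -437.9 [ 74.5 129. ] rect 519.2 -433.4 [ 60.7 131.7] 134.7 n 605
lp ((487.6960144042969, -442.8863220214844), (124.55699920654297, 132.5047149658203), 175.04339599609375)
sp ((439.4257507324219, -106.53229522705078), (90.89986419677734, 96.81714630126953), 173.54217529296875)
```

```bash
python3 plan.py 487 -452 62 20
```

```text
t 5.9 p [ 491.4 -454.6  126.6] phi 20.0 w 0.308 F [-1.1  0.5 -1.9] tilt [ 0.01   0.037 -0.999]
wp 2 x [[-1.6, -2.0, 32.3, -0.0]]
```

step_arm:
  steps:
    - [-2,-2,25,0]
    - [-2,-2,25,0]
    - [0,0,12,0]

```text
time: 6.2
tool_pos: [0.4884, -0.4549, 0.0636]
tool_rot: [0.018, 0.985, 0.173, 0.009]
contact_force: [-2.1, -0.1, -2.1]
gripper_width: 0.314
```

```bash
python3 wait.py 2; python3 plan.py 487 -452 47 20; python3 - <<'E'
from lidat import *
carried("side",.027,.066,save="pics/g5.png")
E
```

```text
t 6.3 p [ 488.1 -454.4   63.4] phi 20.0 w 0.312 F [-0.5  0.4 -1.9] tilt [ 0.01   0.037 -0.999]
wp 1 x [[-0.2, -2.7, 16.4, 0.0]]
side t 6.3 tool [ 488.1 -454.4   63.4] plate z 90.4 slope [0.013 0.01 ] ellipse 488.3 -454.5 [129.7 130.3] rect 488.5 -450.5 [125.4 129.8] 176.4 n 357
```

View pics/g5.png

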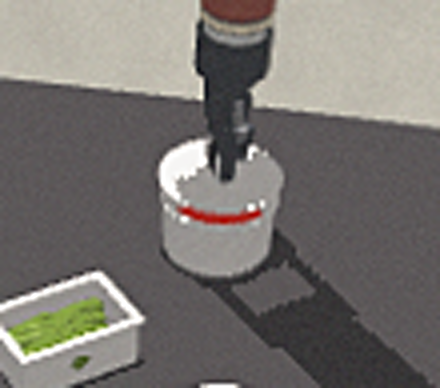

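The lid hangs centred over the pan, with a sliver of tomatoes showing at (220,215). Lower with a 3 mm correction.

step_arm:
  steps:
    - [0,-3,5,0]
    - [0,0,5,0]
    - [0,0,4,0]

```text
time: 6.65
tool_pos: [0.4904, -0.4548, 0.0557]
tool_rot: [0.022, 0.984, 0.174, 0.011]
contact_force: [-0.3, -0.8, -1.2]
gripper_width: 0.31
```

```bash
python3 wait.py 1; python3 plan.py 487 -452 46 20
```

```text
t 6.7 p [ 490.  -454.4   54.8] phi 20.0 w 0.309 F [-0.3 -0.  -1.7] tilt [ 0.014  0.046 -0.999]
wp 1 x [[-2.0, -3.3, 8.8, 0.03]]
```

step_arm:
  steps:
    - [-2,-4,8,0]

```text
time: 6.8
tool_pos: [0.488, -0.4528, 0.0482]
tool_rot: [0.023, 0.984, 0.174, 0.012]
contact_force: [0.0, -0.5, -0.6]
gripper_width: 0.312
```

```bash
python3 wait.py 2; python3 plan.py 487 -452 46 20; python3 lidat.py side 27 66
```

```text
t 6.9 p [ 487.7 -452.4   47.9] phi 20.0 w 0.308 F [-0.3 -0.3  1.6] tilt [ 0.015  0.048 -0.999]
wp 1 x [[-0.5, -0.6, 1.9, 0.03]]
side t 6.9 tool [ 487.7 -452.4   47.9] plate z 74.6 slope [ 0.019 -0.026] ellipse 487.9 -443.8 [130.6 146.7] rect 488.8 -438.2 [137.  131.4] 86.5 n 400
```

Contact is starting (Fz changed sign, plate z 74.6 against 73 when home). A small extra push down, then release.

step_arm:
  steps:
    - [0,-1,4,0]

```text
time: 7.05
tool_pos: [0.488, -0.4525, 0.0472]
tool_rot: [0.023, 0.984, 0.174, 0.012]
contact_force: [-4.5, 3.5, 22.4]
gripper_width: 0.305
```

```bash
python3 wait.py 2; python3 plan.py 487 -452 46 20; python3 lidat.py side 27 66
```

```text
t 7.15 p [ 488.  -452.5   47.3] phi 20.0 w 0.31 F [-3.   2.4 13.8] tilt [ 0.015  0.05  -0.999]
wp 1 x [[-0.8, -0.9, 1.3, 0.04]]
side t 7.15 tool [ 488.  -452.5   47.3] plate z 74.0 slope [ 0.014 -0.017] ellipse 488.4 -445.4 [128.2 146.5] rect 489.5 -439.2 [137.1 130.3] 86.5 n 401
```

step_arm:
  steps:
    - [0,0,-2,0]
  claw: 100

```text
time: 7.3
tool_pos: [0.488, -0.4526, 0.0499]
tool_rot: [0.024, 0.984, 0.174, 0.012]
contact_force: [-0.4, -0.4, -0.5]
gripper_width: 0.468
```

```bash
python3 wait.py 9; python3 plan.py 487 -452 150 20 480 -400 150 20
```

```text
t 7.75 p [ 487.7 -452.2   48.7] phi 20.0 w 0.999 F [-0.4  0.8  0.4] tilt [ 0.015  0.049 -0.999]
wp 3 x [[-0.2, -0.1, -33.8, 0.01]]
wp 2 x [[5.6, -25.6, -0.0, -0.0]]
```

step_arm:
  steps:
    - [0,0,-35,0]
    - [0,0,-35,0]
    - [0,0,-30,0]
    - [16,-45,0,0]
    - [16,-45,0,0]
    - [16,-45,0,0]
    - [16,-45,0,0]
    - [16,-45,0,0]

```text
time: 8.55
tool_pos: [0.4828, -0.2072, 0.1418]
tool_rot: [0.023, 0.985, 0.169, 0.012]
contact_force: [0.4, 0.5, -0.1]
gripper_width: 0.999
```

```bash
python3 plan.py 503.5 438.2 90 20; python3 - <<'E'
from lidat import *
carried("side",.0,.066,near=(.487,-.45,.073),save="pics/g6.png")
carried("top",.0,.066,near=(.487,-.45,.073))
E
```

```text
t 8.55 p [ 482.8 -207.2  141.8] phi 19.5 w 0.999 F [ 0.4  0.5 -0.1] tilt [ 0.016  0.05  -0.999]
wp 15 x [[15.6, -40.1, 3.5, -0.03]]
side t 8.55 tool [ 482.8 -207.2  141.8] plate z 72.7 slope [ 0.006 -0.007] ellipse 456.0 -450.4 [ 60.9 138. ] rect 446.8 -448.6 [ 50.5 133.8] 100.0 n 158
top t 8.6 tool [ 482.2 -200.5  140.5] plate z 73.5 slope [ 0.001 -0.001] ellipse 487.7 -452.0 [130.3 132.3] rect 487.5 -451.3 [129.7 129.7] 177.3 n 1227
```

View pics/g6.png

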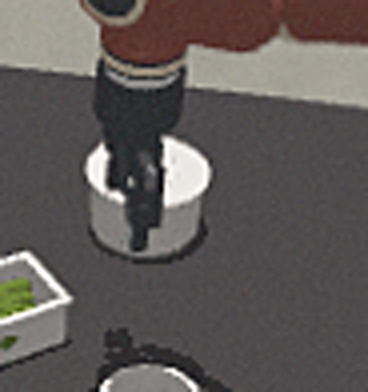

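The top camera shows the large lid flat on its pan (plate z 73.5, slope 0.001). On to the small steel lid.

step_arm:
  steps:
    - [15,-43,0,0]
    - [15,-43,0,0]
    - [15,-43,0,0]
    - [15,-43,0,0]
    - [15,-43,0,0]
    - [15,-43,0,0]
    - [15,-43,0,0]
    - [15,-43,0,0]

```text
time: 9.45
tool_pos: [0.4823, 0.1655, 0.1273]
tool_rot: [0.025, 0.986, 0.166, 0.015]
contact_force: [0.9, -0.2, 0.2]
gripper_width: 0.998
```

```bash
python3 plan.py 503.5 438.2 90 20
```

```text
t 9.45 p [482.3 165.5 127.3] phi 19.2 w 0.998 F [ 0.9 -0.2  0.2] tilt [ 0.022  0.053 -0.998]
wp 7 x [[15.7, -35.8, 5.3, -0.11]]
```

step_arm:
  steps:
    - [16,-36,3,0]
    - [16,-36,3,0]
    - [16,-36,3,0]
    - [16,-36,3,0]
    - [16,-37,3,0]
    - [14,-37,3,0]
    - [12,-34,3,0]

```text
time: 10.15
tool_pos: [0.5036, 0.4486, 0.094]
tool_rot: [0.025, 0.986, 0.167, 0.018]
contact_force: [-0.7, -1.2, 0.2]
gripper_width: 1.002
```

```bash
python3 wait.py 2; python3 plan.py 503.5 438.2 45 20; python3 - <<'E'
from h import *
im,d=grab_frame("side"); cv2.imwrite("pics/g7.png",cv2.resize(im[190:360,190:350,::-1],None,fx=3.4,fy=3.4,interpolation=cv2.INTER_CUBIC))
E
```

```text
t 10.25 p [502.6 450.2  93. ] phi 19.4 w 1.0 F [ 0.3 -0.  -0.8] tilt [ 0.025  0.055 -0.998]
wp 2 x [[-1.6, 5.8, 24.0, -0.28]]
```

View pics/g7.png

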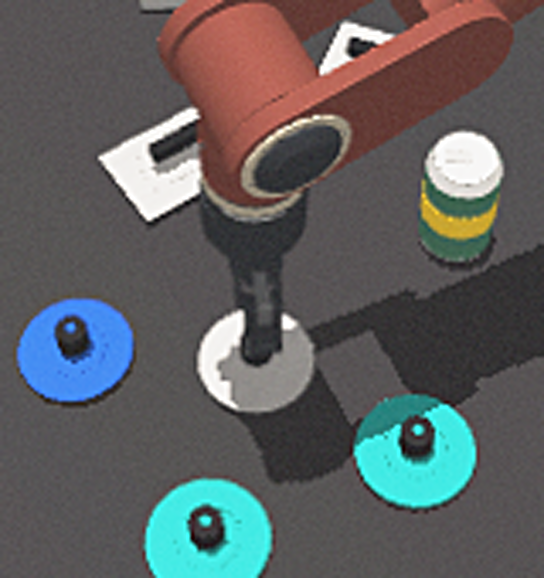

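The gripper is over the steel lid (crop (255,360)); the blue and turquoise ones and the can are clear of it. I'll upgrade the planner to work with the actual tip and the full orientation.

```bash
python3 - <<'E'
t=open("plan.py").read()
t=t.replace('p=s["tool_pos"]*1000\n','p=s["tool_pos"]*1000-27*M[:,2]\n').replace('"p",p.round(1)','"TIP",p.round(1)')
t=t.replace('        f=np.radians(phi+dphi*k/n); d=(t-p)/n\n','        d=R.from_euler("z",dphi*k/n,degrees=True).as_matrix()@M; d=d.T@((t-p)/n)\n')
t=t.replace('rows.append([round(d[0]*np.cos(f)+d[1]*np.sin(f),1),round(d[0]*np.sin(f)-d[1]*np.cos(f),1),round(-d[2],1),round(-dphi/n,2)])','rows.append([*d.round(1),round(-dphi/n,2)])')
t=t.replace('p=t; phi=a[i+3]','p=t; M=R.from_euler("z",dphi,degrees=True).as_matrix()@M; phi=a[i+3]')
open("plan.py","w").write(t)
E
python3 plan.py 503.5 438.2 65 20 503.5 438.2 18 20
```

```text
t 10.3 TIP [501.7 449.4 120.3] phi 19.4 w 0.996 F [-0.1 -1.2  0.4] tilt [ 0.025  0.056 -0.998]
wp 2 x [[-1.7, 4.0, 27.9, -0.32]]
wp 2 x [[-0.6, -1.3, 23.5, -0.0]]
```

step_arm:
  steps:
    - [-2,4,28,0]
    - [-2,4,28,0]

```text
time: 10.5
tool_pos: [0.5085, 0.4386, 0.0423]
tool_rot: [0.024, 0.985, 0.168, 0.022]
contact_force: [0.4, -0.6, -0.9]
gripper_width: 1.001
```

```bash
python3 wait.py 2; python3 plan.py 503.5 438.2 18 20
```

```text
t 10.6 TIP [504.6 436.9  65. ] phi 19.3 w 1.0 F [-0.9 -0.1 -0.3] tilt [ 0.026  0.056 -0.998]
wp 2 x [[-0.9, -2.1, 23.4, -0.35]]
```

step_arm:
  steps:
    - [-1,-2,24,0]
    - [-1,-2,23,0]

```text
time: 10.8
tool_pos: [0.509, 0.4374, -0.0039]
tool_rot: [0.024, 0.986, 0.166, 0.022]
contact_force: [0.0, 0.1, -0.8]
gripper_width: 1.002
```

```bash
python3 wait.py 2; python3 plan.py 503.5 438.2 18 20
```

```text
t 10.9 TIP [505.9 437.3  20.5] phi 19.2 w 1.0 F [-0.5 -1.5  0.3] tilt [ 0.03   0.056 -0.998]
wp 1 x [[-2.1, -1.8, 2.3, -0.83]]
```

step_arm:
  steps:
    - [-2,-2,2,0]
  claw: 0

```text
time: 11.0
tool_pos: [0.5061, 0.4375, -0.0066]
tool_rot: [0.025, 0.986, 0.166, 0.02]
contact_force: [-0.1, -0.1, 0.3]
gripper_width: 0.855
```

```bash
python3 wait.py 9; python3 plan.py 503.5 438.2 130 20
```

```text
t 11.45 TIP [504.5 439.4  20.4] phi 19.2 w 0.307 F [-1.5 -0.8  5.7] tilt [ 0.033  0.055 -0.998]
wp 3 x [[0.8, 2.3, -36.5, -0.27]]
```

step_arm:
  steps:
    - [0,1,-12,0]
    - [1,2,-35,0]
    - [1,2,-40,0]
    - [1,2,-38,0]

```text
time: 11.85
tool_pos: [0.4997, 0.4339, 0.1145]
tool_rot: [0.028, 0.986, 0.166, 0.013]
contact_force: [0.3, 1.1, -1.4]
gripper_width: 0.308
```

```bash
python3 wait.py 1; python3 lidat.py side 27 49; python3 plan.py 439.6 -109.2 140 20
```

```text
side t 11.9 tool [503.4 436.8 123.6] plate z 142.9 slope [ 0.006 -0.017] ellipse 502.8 438.4 [96.3 99.5] rect 503.5 440.5 [95.2 92.5] 11.4 n 687
t 11.95 TIP [502.7 438.3 149. ] phi 19.2 w 0.311 F [ 0.8  0.  -0.6] tilt [ 0.03   0.056 -0.998]
wp 12 x [[-20.0, 41.3, 2.5, -0.07]]
```

step_arm:
  steps:
    - [-20,41,2,0]
    - [-20,41,2,0]
    - [-20,41,2,0]
    - [-20,41,2,0]
    - [-20,41,2,0]
    - [-20,41,2,0]
    - [-20,41,2,0]
    - [-20,41,2,0]

```text
time: 12.75
tool_pos: [0.4579, 0.0667, 0.1175]
tool_rot: [0.025, 0.985, 0.172, 0.019]
contact_force: [-0.3, -0.7, -0.7]
gripper_width: 0.31
```

```bash
python3 plan.py 439.6 -109.2 120 20
```

```text
t 12.75 TIP [456.6  67.8 144.5] phi 19.8 w 0.31 F [-0.3 -0.7 -0.7] tilt [ 0.03   0.056 -0.998]
wp 4 x [[-19.2, 39.8, 7.8, -0.04]]
```

step_arm:
  steps:
    - [-19,40,8,0]
    - [-19,40,8,0]
    - [-19,39,8,0]
    - [-19,32,8,0]

```text
time: 13.15
tool_pos: [0.4359, -0.1094, 0.0911]
tool_rot: [0.026, 0.985, 0.172, 0.021]
contact_force: [0.6, -0.4, -2.2]
gripper_width: 0.311
```

```bash
python3 wait.py 2; python3 lidat.py side 27 49;python3 lidat.py top 27 49; python3 plan.py 439.6 -109.2 86 20
```

```text
side t 13.25 tool [ 434.7 -110.7   90.1] plate z 110.7 slope [ 0.013 -0.01 ] ellipse 434.3 -109.1 [ 96.3 101.2] rect 434.8 -104.6 [91.5 96. ] 172.9 n 307
top t 13.3 tool [ 435.4 -108.9   90.5] plate z 110.0 slope [ 0.278 -0.109] ellipse 392.3 -94.3 [ 7.2 29.2] rect 392.0 -94.0 [26.5  6.4] 66.9 n 20
t 13.35 TIP [ 434.7 -106.6  117.8] phi 19.8 w 0.307 F [ 0.6 -0.1 -0.5] tilt [ 0.031  0.056 -0.998]
wp 1 x [[2.7, 2.3, 32.1, -0.24]]
```

step_arm:
  steps:
    - [3,1,16,0]
    - [1,0,16,0]

```text
time: 13.55
tool_pos: [0.4442, -0.1075, 0.0613]
tool_rot: [0.026, 0.984, 0.172, 0.023]
contact_force: [-0.6, 0.8, -0.0]
gripper_width: 0.311
```

```bash
python3 wait.py 2; python3 lidat.py side 21 49; python3 plan.py 439.6 -108.5 70.4 20
```

```text
side t 13.65 tool [ 442.3 -106.6   59.2] plate z 79.5 slope [ 0.009 -0.009] ellipse 441.4 -105.4 [ 95.  100.7] rect 442.7 -101.0 [89.9 97. ] 173.2 n 290
t 13.7 TIP [ 441.5 -105.8   87.3] phi 19.9 w 0.307 F [-0.3  0.3 -1.3] tilt [ 0.033  0.057 -0.998]
wp 1 x [[-3.3, 0.9, 16.9, -0.08]]
```

step_arm:
  steps:
    - [-3,1,15,0]

```text
time: 13.8
tool_pos: [0.4438, -0.1094, 0.0482]
tool_rot: [0.027, 0.984, 0.173, 0.024]
contact_force: [0.2, 1.0, -0.7]
gripper_width: 0.307
```

```bash
python3 wait.py 2; python3 lidat.py side 21 49; python3 plan.py 439.6 -108.5 70.4 20
```

```text
side t 13.9 tool [ 440.2 -108.4   44.5] plate z 64.4 slope [ 0.003 -0.033] ellipse 439.5 -105.9 [ 95.7 105.4] rect 441.1 -100.2 [95.1 96.2] 173.4 n 309
t 13.95 TIP [ 439.5 -107.6   72.3] phi 20.0 w 0.31 F [-0.6  0.5 -1.2] tilt [ 0.032  0.056 -0.998]
wp 1 x [[-0.3, 0.8, 1.9, -0.02]]
```

step_arm:
  steps:
    - [0,1,3,0]

```text
time: 14.05
tool_pos: [0.4423, -0.1097, 0.0437]
tool_rot: [0.025, 0.984, 0.173, 0.022]
contact_force: [-0.4, 1.0, 8.2]
gripper_width: 0.309
```

```bash
python3 wait.py 2; python3 lidat.py side 21 49; python3 plan.py 439.6 -108.5 70.4 20
```

```text
side t 14.15 tool [ 442.3 -109.7   43.8] plate z 63.6 slope [ 0.006 -0.028] ellipse 441.0 -106.5 [ 95.5 104. ] rect 442.4 -101.2 [92.8 96.7] 173.4 n 310
t 14.2 TIP [ 440.9 -108.6   70.7] phi 20.0 w 0.309 F [-1.   1.6  2.9] tilt [ 0.034  0.057 -0.998]
wp 1 x [[-1.2, -0.5, 0.2, -0.02]]
```

Seated (contact at tip 70.7, expected 70.4; plate 63.6 against 63). Release.

step_arm:
  steps:
    - [0,0,0,0]
  claw: 100

```text
time: 14.3
tool_pos: [0.4427, -0.1099, 0.0443]
tool_rot: [0.025, 0.984, 0.173, 0.022]
contact_force: [-0.5, -0.2, 0.6]
gripper_width: 0.464
```

```bash
python3 wait.py 10; python3 plan.py 440 -108.5 140 20 457.2 97.4 100 -10 457.2 97.4 65 -10
```

```text
t 14.8 TIP [ 440.8 -108.6   70.6] phi 20.0 w 0.995 F [-0.2  0.6 -0.3] tilt [ 0.034  0.057 -0.998]
wp 2 x [[0.8, 1.8, -34.7, -0.01]]
wp 5 x [[17.0, -37.9, 6.4, 6.0], [13.0, -39.5, 6.2, 6.0], [8.9, -40.7, 6.0, 6.0], [4.6, -41.4, 5.8, 6.0], [0.3, -41.7, 5.7, 6.0]]
wp 1 x [[-1.2, -2.0, 34.9, -0.0]]
```

step_arm:
  steps:
    - [1,2,-35,0]
    - [1,2,-35,0]
    - [17,-38,6,6]
    - [13,-40,6,6]
    - [9,-41,6,6]
    - [5,-41,6,6]
    - [0,-42,6,6]

```text
time: 15.5
tool_pos: [0.4646, 0.0988, 0.0807]
tool_rot: [0.018, 0.994, -0.104, 0.031]
contact_force: [0.6, -0.9, 0.2]
gripper_width: 1.0
```

```bash
python3 wait.py 1; python3 plan.py 457.2 97.4 65 -10; python3 - <<'E'
from lidat import *
carried("top",0,.049,near=(.4396,-.109,.063))
carried("side",0,.049,near=(.4396,-.109,.063))
im,d=grab_frame("side"); cv2.imwrite("pics/g8.png",cv2.resize(im[80:230,220:380,::-1],None,fx=4,fy=4,interpolation=cv2.INTER_CUBIC))
E
```

```text
t 15.55 TIP [462.2 105.1 106.3] phi -11.9 w 0.997 F [-3.1  2.1 -0.1] tilt [ 0.063  0.026 -0.998]
wp 1 x [[-5.8, 7.5, 41.2, -1.94]]
top t 15.55 tool [463.7 104.1  79.3] plate z 63.0 slope [-0.01  0.  ] ellipse 441.4 -110.3 [95.4 97.1] rect 442.2 -110.4 [94.  93.7] 88.7 n 649
side t 15.6 tool [463.4 101.2  79.5] plate z 62.2 slope [-0.003 -0.039] ellipse 432.6 -103.1 [ 77.3 103. ] rect 414.5 -101.8 [104.2  40.8] 85.2 n 159
```

View pics/g8.png

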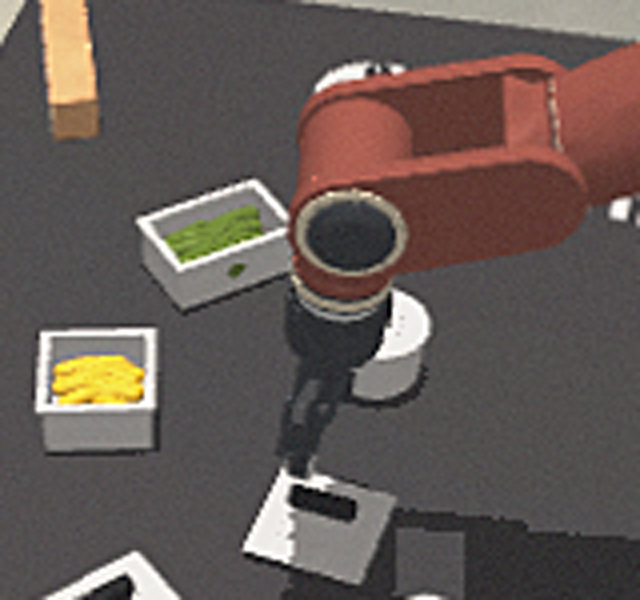

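The small lid is home (plate z 63.0). The gripper is at crop (300,470), just beyond the square lid's handle at (322,503) as seen from this camera. Descend.

step_arm:
  steps:
    - [-6,5,20,-2]
    - [0,0,20,0]

```text
time: 15.9
tool_pos: [0.4628, 0.0908, 0.0432]
tool_rot: [0.019, 0.996, -0.082, 0.034]
contact_force: [-0.3, 1.8, -0.7]
gripper_width: 0.997
```

```bash
python3 wait.py 2; python3 plan.py 457.2 97.4 20 -10
```

```text
t 16.0 TIP [459.3  91.7  67.9] phi -9.4 w 0.999 F [-0.8  0.3 -0.4] tilt [ 0.065  0.034 -0.997]
wp 2 x [[-3.0, -3.4, 23.7, 0.28]]
```

step_arm:
  steps:
    - [-3,-4,24,0]
    - [-3,-3,24,0]

```text
time: 16.2
tool_pos: [0.4641, 0.0943, -0.003]
tool_rot: [0.019, 0.996, -0.085, 0.036]
contact_force: [-0.3, -0.1, -0.7]
gripper_width: 1.0
```

```bash
python3 wait.py 2; python3 plan.py 457.2 97.4 19 -10
```

```text
t 16.3 TIP [459.4  95.5  21.4] phi -9.6 w 1.003 F [-0.  -0.1  0.8] tilt [ 0.068  0.034 -0.997]
wp 1 x [[-2.7, -1.6, 2.2, 0.38]]
```

step_arm:
  steps:
    - [-3,-2,2,0.4]
  claw: 0

```text
time: 16.4
tool_pos: [0.4599, 0.096, -0.0063]
tool_rot: [0.019, 0.995, -0.089, 0.034]
contact_force: [0.6, -0.2, 1.1]
gripper_width: 0.856
```

```bash
python3 wait.py 11; python3 plan.py 457.2 97.4 140 -10
```

```text
t 16.95 TIP [457.8  98.1  20.5] phi -10.0 w 0.18 F [-1.5  0.5  4.6] tilt [ 0.07   0.032 -0.997]
wp 3 x [[2.6, 1.6, -39.7, -0.01]]
```

step_arm:
  steps:
    - [1,0,-12,0]
    - [2,1,-38,0]
    - [2,1,-38,0]

```text
time: 17.25
tool_pos: [0.453, 0.0976, 0.0789]
tool_rot: [0.02, 0.996, -0.088, 0.026]
contact_force: [0.8, -0.4, -2.3]
gripper_width: 0.171
```

```bash
python3 wait.py 1; python3 lidat.py side 20 60; python3 plan.py 678.9 -6.2 105 13
```

```text
side t 17.3 tool [457.7  98.1  86.4] plate z 106.6 slope [-0.008 -0.015] ellipse 457.0 102.5 [116.  176.8] rect 456.3 100.1 [106.4 103.9] 80.1 n 583
t 17.35 TIP [456.6  99.3 111.7] phi -10.0 w 0.178 F [ 0.9  0.7 -0.6] tilt [ 0.069  0.032 -0.997]
wp 6 x [[39.4, 10.8, 4.2, -3.83], [38.6, 13.4, 4.2, -3.83], [37.6, 15.9, 4.2, -3.83], [36.4, 18.4, 4.2, -3.83], [35.1, 20.8, 4.2, -3.83], [33.6, 23.1, 4.2, -3.83]]
```

step_arm:
  steps:
    - [39,11,3,-3.8]
    - [39,13,3,-3.8]
    - [38,16,3,-3.8]
    - [36,18,3,-3.8]
    - [35,21,3,-3.8]
    - [32,23,3,-3.8]

```text
time: 17.95
tool_pos: [0.6806, -0.0064, 0.0826]
tool_rot: [0.025, 0.992, 0.121, 0.026]
contact_force: [-0.4, 0.6, -0.8]
gripper_width: 0.179
```

```bash
python3 wait.py 2; python3 lidat.py side 20 60; python3 plan.py 678.9 -6.2 82 13
```

```text
side t 18.05 tool [682.4  -8.2  82.1] plate z 102.1 slope [-0.013 -0.044] ellipse 682.9 -16.0 [104.5 236.2] rect 680.8 -7.6 [103.7 110.4] 104.9 n 497
t 18.1 TIP [678.8  -5.7 108.9] phi 13.8 w 0.175 F [-1.  -0.5 -1.8] tilt [ 0.046  0.055 -0.997]
wp 1 x [[-1.3, -1.0, 26.9, 0.75]]
```

step_arm:
  steps:
    - [-1,-1,25,0.8]

```text
time: 18.2
tool_pos: [0.6834, -0.0073, 0.0607]
tool_rot: [0.025, 0.993, 0.112, 0.03]
contact_force: [1.0, -0.1, -1.5]
gripper_width: 0.177
```

```bash
python3 wait.py 2; python3 plan.py 678.9 -6.2 67 13; python3 - <<'E'
from lidat import *
carried("side",.02,.06,save="pics/g9.png")
E
```

```text
t 18.3 TIP [675.2  -5.3  79.4] phi 12.9 w 0.174 F [-1.1  0.  -2.6] tilt [ 0.039  0.051 -0.998]
wp 1 x [[2.9, 1.0, 12.6, -0.07]]
side t 18.3 tool [676.5  -6.4  52.4] plate z 72.4 slope [-0.017 -0.046] ellipse 682.8 -9.3 [127.1 136.5] rect 675.3 -7.1 [105.3 109. ] 101.5 n 493
```

View pics/g9.png

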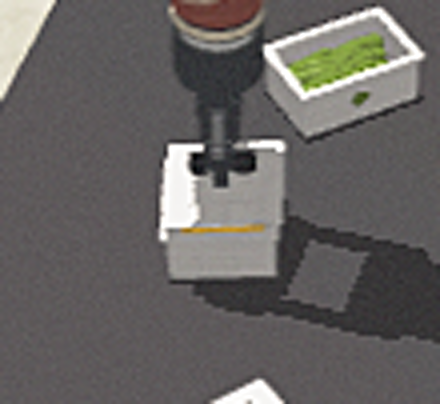

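The lid is centred and aligned over the pepper pan (crop (222,190), a sliver of pepper at (220,230)). Lower it.

step_arm:
  steps:
    - [3,1,11,0]

```text
time: 18.45
tool_pos: [0.6822, -0.0067, 0.0457]
tool_rot: [0.024, 0.993, 0.113, 0.025]
contact_force: [1.3, 0.7, -0.5]
gripper_width: 0.177
```

```bash
python3 wait.py 2; python3 plan.py 678.9 -6.2 65.5 13
```

```text
t 18.55 TIP [678.5  -5.5  68.9] phi 13.0 w 0.176 F [ 0.1 -0.1 -1.8] tilt [ 0.039  0.051 -0.998]
wp 1 x [[0.1, 0.6, 3.5, -0.01]]
```

step_arm:
  steps:
    - [0,1,5,0]

```text
time: 18.65
tool_pos: [0.6812, -0.0075, 0.039]
tool_rot: [0.023, 0.993, 0.113, 0.023]
contact_force: [-5.1, -1.7, 16.7]
gripper_width: 0.183
```

```bash
python3 wait.py 2; python3 plan.py 678.9 -6.2 65.5 13; python3 lidat.py side 20 60
```

```text
t 18.75 TIP [680.5  -6.3  67. ] phi 13.0 w 0.181 F [-2.5  2.9  5.9] tilt [ 0.042  0.051 -0.998]
wp 1 x [[-1.6, -0.5, 1.5, -0.0]]
side t 18.75 tool [681.9  -7.3  40.1] plate z 59.7 slope [-0.007 -0.05 ] ellipse 684.6 -20.2 [101.1 309.6] rect 680.8 -0.1 [101.3 119.3] 103.3 n 514
```

step_arm:
  steps:
    - [-1,0,3,0]

```text
time: 18.9
tool_pos: [0.6823, -0.0072, 0.0401]
tool_rot: [0.023, 0.993, 0.113, 0.025]
contact_force: [-4.2, 0.1, 6.8]
gripper_width: 0.174
```

step_arm:
  steps:
    - [0,0,0,0]
  claw: 100

```text
time: 19.0
tool_pos: [0.683, -0.0072, 0.0414]
tool_rot: [0.023, 0.993, 0.113, 0.026]
contact_force: [-0.0, 0.8, -0.8]
gripper_width: 0.331
```

```bash
python3 wait.py 10; python3 plan.py 679 -6 130 13 617.7 238.1 100 46.8 617.7 238.1 65 46.8
```

```text
t 19.5 TIP [680.7  -6.1  66.7] phi 13.0 w 1.002 F [-0.5  0.4 -0.1] tilt [ 0.045  0.051 -0.998]
wp 2 x [[0.6, 1.4, -31.6, 0.02]]
wp 6 x [[-1.0, -42.1, 2.8, -5.63], [3.1, -42.0, 3.0, -5.63], [7.2, -41.5, 3.2, -5.63], [11.2, -40.6, 3.4, -5.63], [15.1, -39.3, 3.7, -5.63], [18.8, -37.6, 3.9, -5.63]]
wp 1 x [[-1.6, -1.8, 34.9, -0.0]]
```

step_arm:
  steps:
    - [1,1,-32,0]
    - [1,1,-32,0]
    - [-1,-42,3,-5.6]
    - [3,-42,3,-5.6]
    - [7,-42,3,-5.6]
    - [11,-41,3,-5.6]
    - [15,-39,3,-5.6]
    - [17,-36,4,-5.6]

```text
time: 20.3
tool_pos: [0.6184, 0.2375, 0.0749]
tool_rot: [0.03, 0.915, 0.401, 0.019]
contact_force: [0.4, -0.2, -0.1]
gripper_width: 1.001
```

```bash
python3 wait.py 1; python3 plan.py 617.7 238.1 62 46.8; python3 - <<'E'
from lidat import *
carried("top",0,.06,near=(.679,-.006,.058))
carried("side",0,.06,near=(.679,-.006,.058))
im,d=grab_frame("side"); cv2.imwrite("pics/g10.png",cv2.resize(im[140:270,190:330,::-1],None,fx=4,fy=4,interpolation=cv2.INTER_CUBIC))
E
```

```text
t 20.35 TIP [614.  244.  100.2] phi 47.7 w 1.0 F [-3.2  2.1  0.4] tilt [ 0.011  0.066 -0.998]
wp 1 x [[-2.2, 4.2, 38.5, 0.92]]
top t 20.35 tool [615.5 243.   73.2] plate z 57.8 slope [-0.002 -0.003] ellipse 681.6 -7.9 [127.5 138.9] rect 679.3 -6.9 [105.5 106.3] 103.0 n 932
side t 20.4 tool [616.4 240.   73.4] plate z 56.1 slope [-0.007 -0.048] ellipse 626.6 17.8 [11.7 60.4] rect 625.6 21.5 [10.6 39.9] 103.2 n 30
```

View pics/g10.png

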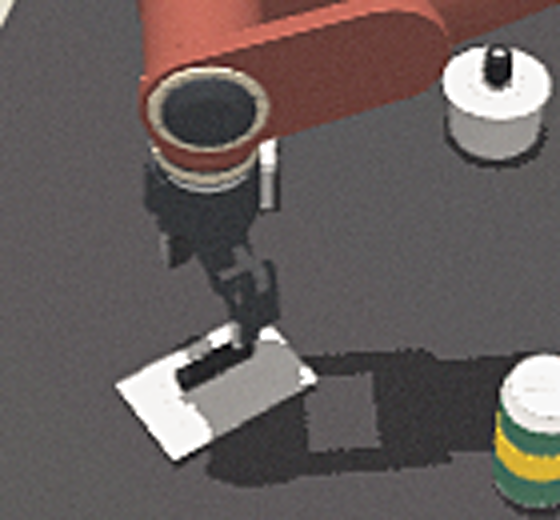

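The square lid is home (plate z 57.8, flat, 103.0°). The gripper is over the oblong lid, whose handle is at crop (215,365). Descend.

step_arm:
  steps:
    - [-2,2,19,0.9]
    - [0,0,19,0]

```text
time: 20.7
tool_pos: [0.6247, 0.2311, 0.0404]
tool_rot: [0.031, 0.92, 0.391, 0.023]
contact_force: [0.1, -0.2, 0.0]
gripper_width: 1.001
```

```bash
python3 wait.py 2; python3 plan.py 617.7 238.1 20 46.8
```

```text
t 20.8 TIP [620.9 231.4  64.4] phi 46.1 w 1.004 F [-0.3  0.4 -0.5] tilt [ 0.013  0.072 -0.997]
wp 1 x [[2.1, -10.1, 43.8, -0.74]]
```

step_arm:
  steps:
    - [1,-6,22,-0.7]
    - [1,-5,22,0]

```text
time: 21.0
tool_pos: [0.6238, 0.2361, -0.0022]
tool_rot: [0.032, 0.918, 0.394, 0.024]
contact_force: [-0.2, 0.8, -0.6]
gripper_width: 0.996
```

```bash
python3 wait.py 2; python3 plan.py 617.7 238.1 19 46.8
```

```text
t 21.1 TIP [619.5 236.7  21.8] phi 46.6 w 1.001 F [-1.2  0.3 -0.8] tilt [ 0.014  0.074 -0.997]
wp 1 x [[-0.3, -2.4, 2.6, -0.25]]
```

step_arm:
  steps:
    - [0,-2,2,0]
  claw: 0

```text
time: 21.2
tool_pos: [0.6212, 0.2364, -0.0057]
tool_rot: [0.031, 0.918, 0.394, 0.022]
contact_force: [0.8, -0.3, -0.3]
gripper_width: 0.857
```

```bash
python3 wait.py 11; python3 plan.py 617.7 238.1 140 46.8
```

```text
t 21.75 TIP [618.7 238.5  21.4] phi 46.6 w 0.178 F [-1.9  0.4  5.5] tilt [ 0.015  0.074 -0.997]
wp 3 x [[0.3, 2.8, -39.4, -0.08]]
```

step_arm:
  steps:
    - [0,0,-12,0]
    - [0,3,-38,0]
    - [0,3,-38,0]
    - [0,3,-32,0]

```text
time: 22.15
tool_pos: [0.6135, 0.2347, 0.1117]
tool_rot: [0.03, 0.918, 0.395, 0.014]
contact_force: [1.0, -0.1, -1.6]
gripper_width: 0.174
```

```bash
python3 lidat.py side 20 68; python3 plan.py 613.9 -230.6 120 40.6
```

```text
side t 22.15 tool [613.5 234.7 111.7] plate z 130.7 slope [ 0.008 -0.025] ellipse 617.1 234.4 [145.9 173.2] rect 612.9 236.6 [137.2  92. ] 46.7 n 776
t 22.2 TIP [615.8 236.8 146.2] phi 46.6 w 0.176 F [2.7 0.3 2.8] tilt [ 0.011  0.072 -0.997]
wp 11 x [[-31.0, 28.9, 4.1, 0.54], [-30.7, 29.2, 4.1, 0.54], [-30.4, 29.4, 4.2, 0.54], [-30.2, 29.7, 4.2, 0.54], [-29.9, 30.0, 4.2, 0.54], [-29.6, 30.3, 4.2, 0.54], [-29.3, 30.6, 4.3, 0.54], [-29.0, 30.8, 4.3, 0.54], [-28.7, 31.1, 4.3, 0.54], [-28.4, 31.4, 4.3, 0.54], [-28.1, 31.7, 4.3, 0.54]]
```

step_arm:
  steps:
    - [-31,29,2,0.5]
    - [-31,29,2,0.5]
    - [-30,29,2,0.5]
    - [-30,30,2,0.5]
    - [-30,30,2,0.5]
    - [-30,30,2,0.5]
    - [-29,31,2,0.5]
    - [-29,31,2,0.5]

```text
time: 23.0
tool_pos: [0.6191, -0.1085, 0.1245]
tool_rot: [0.031, 0.93, 0.366, 0.028]
contact_force: [0.7, 0.3, -2.0]
gripper_width: 0.181
```

```bash
python3 plan.py 613.9 -230.6 112 40.6
```

```text
t 23.0 TIP [ 617.2 -107.4  151.4] phi 43.1 w 0.181 F [ 0.7  0.3 -2. ] tilt [ 0.028  0.078 -0.997]
wp 3 x [[-29.2, 28.2, 14.6, 0.83], [-28.8, 28.6, 14.6, 0.83], [-28.3, 29.0, 14.7, 0.83]]
```

step_arm:
  steps:
    - [-29,28,12,0.8]
    - [-29,28,12,0.8]
    - [-26,25,12,0.8]

```text
time: 23.3
tool_pos: [0.6146, -0.2325, 0.0952]
tool_rot: [0.033, 0.937, 0.346, 0.03]
contact_force: [0.7, 0.5, -2.0]
gripper_width: 0.175
```

```bash
python3 wait.py 2; python3 lidat.py side 20 68; python3 plan.py 613.9 -230.6 82 40.6
```

```text
side t 23.4 tool [ 612.8 -234.3   93.1] plate z 113.3 slope [ 0.039 -0.023] ellipse 615.5 -228.3 [108.7 176.6] rect 612.8 -232.6 [135.9  96. ] 38.4 n 413
t 23.45 TIP [ 611.4 -231.1  120.6] phi 40.4 w 0.177 F [-0.2  0.9 -0.8] tilt [ 0.033  0.08  -0.996]
wp 1 x [[0.9, -1.8, 38.6, -0.18]]
```

step_arm:
  steps:
    - [1,-1,18,0]
    - [0,-1,18,0]

```text
time: 23.65
tool_pos: [0.6183, -0.2313, 0.0599]
tool_rot: [0.034, 0.938, 0.345, 0.032]
contact_force: [-0.3, -0.6, -2.3]
gripper_width: 0.179
```

```bash
python3 wait.py 2;  python3 plan.py 613.9 -230.6 68 40.6; python3 - <<'E'
from lidat import *
carried("side",.02,.068,save="pics/g11.png")
E
```

```text
t 23.75 TIP [ 614.  -228.7   83.7] phi 40.5 w 0.175 F [-1.3  0.8 -1.2] tilt [ 0.034  0.08  -0.996]
wp 1 x [[-1.8, 0.1, 15.7, -0.1]]
side t 23.75 tool [ 616.1 -229.8   56.8] plate z 76.8 slope [ 0.041 -0.017] ellipse 620.1 -222.4 [103.7 181.8] rect 616.6 -228.3 [135.1  95.3] 39.3 n 409
```

View pics/g11.png

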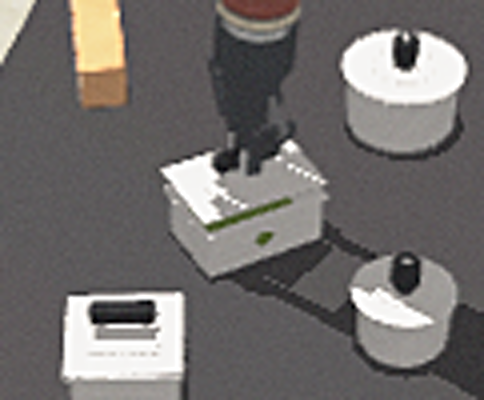

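The lid is aligned over the gherkin pan (crop (245,190)), and the other three lids look home. Lower it.

step_arm:
  steps:
    - [-3,0,13,0]

```text
time: 23.9
tool_pos: [0.6182, -0.2327, 0.048]
tool_rot: [0.034, 0.937, 0.346, 0.032]
contact_force: [0.4, 0.3, -0.8]
gripper_width: 0.178
```

```bash
python3 wait.py 2;  python3 plan.py 613.9 -230.6 66.4 40.6
```

```text
t 24.0 TIP [ 612.2 -230.5   70. ] phi 40.5 w 0.176 F [ 0.2  0.3 -2.4] tilt [ 0.033  0.078 -0.996]
wp 1 x [[1.1, 0.9, 3.7, -0.05]]
```

step_arm:
  steps:
    - [1,1,5,0]

```text
time: 24.1
tool_pos: [0.6167, -0.2321, 0.0393]
tool_rot: [0.032, 0.937, 0.346, 0.029]
contact_force: [-4.7, -3.7, 16.3]
gripper_width: 0.176
```

```bash
python3 wait.py 2;  python3 plan.py 613.9 -230.6 66.4 40.6
```

```text
t 24.2 TIP [ 614.7 -231.1   66.9] phi 40.6 w 0.176 F [-3.8  1.5  4. ] tilt [ 0.033  0.079 -0.996]
wp 1 x [[-0.2, -0.9, 0.4, -0.03]]
```

Seated at tip 66.9 (expected 66.4). Release, then lift clear.

step_arm:
  steps:
    - [0,0,0,0]
    - [0,0,0,0]
    - [0,0,0,0]
  claw: 100

```text
time: 24.5
tool_pos: [0.6188, -0.233, 0.0422]
tool_rot: [0.033, 0.937, 0.346, 0.031]
contact_force: [-0.5, -0.4, 0.1]
gripper_width: 0.68
```

```bash
python3 wait.py 6;  python3 plan.py 613.9 -230.6 180 40.6 500 50 180 40.6
```

```text
t 24.8 TIP [ 616.1 -231.7   68.5] phi 40.6 w 0.998 F [ 0.5 -0.7 -0.3] tilt [ 0.034  0.082 -0.996]
wp 3 x [[0.9, 2.3, -37.1, -0.01]]
wp 7 x [[13.7, -40.9, -2.9, -0.0]]
```

step_arm:
  steps:
    - [1,2,-37,0]
    - [1,2,-37,0]
    - [1,2,-40,0]
    - [14,-41,-3,0]
    - [14,-41,-3,0]
    - [14,-41,-3,0]
    - [14,-41,-3,0]
    - [14,-41,-3,0]

```text
time: 25.6
tool_pos: [0.5338, -0.0273, 0.1611]
tool_rot: [0.033, 0.939, 0.341, 0.031]
contact_force: [1.4, 0.9, 0.4]
gripper_width: 0.998
```

```bash
python3 plan.py; python3 - <<'E'
from h import *
im,d=grab_frame("top"); P=cloud("top",d); cv2.imwrite("pics/fin.png",cv2.resize(im[120:300,90:480,::-1],None,fx=2,fy=2,interpolation=cv2.INTER_CUBIC))
for n,x,y,z,r in [("large",487,-450,73,.066),("small",440,-109,63,.049),("square",679,-6,58,.06),("oblong",614,-231,58,.07)]:
    m=(abs(P[...,2]*1000-z)<12)&(np.hypot(P[...,0]-x/1000,P[...,1]-y/1000)<r+.02)&(im.min(2)>95); vv,uu=np.where(m)
    if len(vv)<50: print(n,"hidden");continue
    Q=P[vv,uu]; k=np.linalg.lstsq(np.c_[Q[:,:2]-Q[:,:2].mean(0),np.ones(len(Q))],Q[:,2],rcond=None)[0]
    W=at_z("top",np.c_[uu,vv],z/1000)[:,:2]*1000; print(n,"z",k[2]*1000,"slope",k[:2].round(3),np.round(cv2.minAreaRect(W.astype(np.float32))[0],1),cv2.minAreaRect(W.astype(np.float32))[2],len(vv))
m=abs(P[...,2]-.122)<.012; m&=np.hypot(P[...,0]-.356,P[...,1]-.272)<.06; print("can",len(np.where(m)[0]),np.nanmean(P[m],0).round(3))
E
```

```text
t 25.6 TIP [531.6 -26.2 188. ] phi 40.1 w 0.998 F [1.4 0.9 0.4] tilt [ 0.036  0.083 -0.996]
large z 73.41930922479455 slope [0.002 0.   ] [ 487.5 -451.5] 87.30196380615234 1229
small z 63.24730137623871 slope [0.001 0.001] [ 440.7 -110.4] 88.29308319091797 400
square z 57.89981786467593 slope [ 0.006 -0.006] [679.4  -6.8] 12.888654708862305 918
oblong z 58.101451863017964 slope [-0.001 -0.003] [ 614.4 -231. ] 40.427486419677734 1039
can 326 [0.356 0.272 0.12 ]
```

View pics/fin.png

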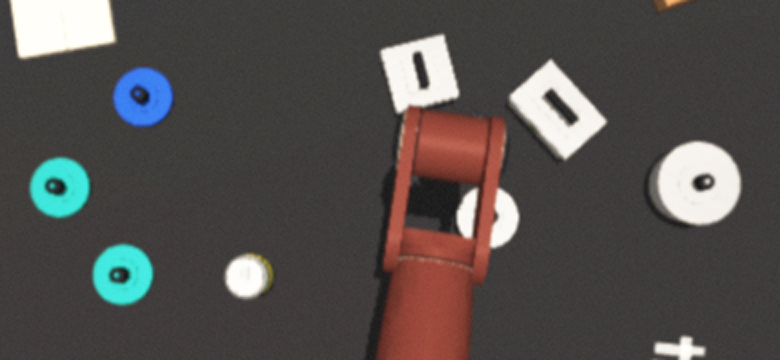

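All four lids are flat and at the right height: 73.4, 63.2, 57.9 and 58.1 mm against 73, 63, 58 and 58. The can (248,276) and the coloured look-alikes have not moved, and the robot is clear.

```bash
python3 -c "
from plant import *; print(job_done())"
```

```text
the job is handed in; nothing more can be done
None
```

All four pans are covered with their own lids, set down in the order listed (large round, small round, square, oblong), and the job is handed in at about 26 s of the 106 s allowed.

**Last check (top camera):**

| Lid | Top of plate, measured | Expected |
|---|---|---|
| large round | 73.4 mm | 73 mm |
| small round | 63.2 mm | 63 mm |
| square | 57.9 mm | 58 mm |
| oblong | 58.1 mm | 58 mm |

- **Fit:** Tilt was 0.006 rad or less in each direction. Each lid's centre was within about 2 mm of where its pan was measured at the start, and the square and oblong lids matched their pans' angles.
- **Surroundings:** The can is where it was, the blue and turquoise look-alikes were not touched, and the gripper ended open and clear of everything.

**What went wrong or disagreed:**
- **Missed grasp:** The first grip closed above the knob, because the real fingertips sit about 27 mm behind the reported TCP. I corrected for that in every later move.
- **Plate contact:** On the second try the fingertips pressed on the large lid's plate while closing, with about 20 N measured.
- **Tool tilt:** The tool slowly tilted to about 0.09 rad over the run. The lids were lowered slightly tilted, up to about 0.05 rad, but levelled on release.
- **Side camera:** Its slope readings (up to 0.05 rad) disagreed with the top camera's. For seated lids I trusted the top camera, where the whole plate was in view.

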